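Grip a spice jar in the ratchet clamp

ROBOT

A 6-joint arm with a two-finger parallel gripper is mounted at the origin on the work surface; the furniture and walls round the work are solid. World frame = base frame: x ahead of the robot, y to its left, z up, the work surface at z = 0. Lengths are in m, angles in rad, forces in N, time in s.
With the tool pointing down it reaches from about 0.3 to 1 m from the base axis. Payload 5.1 kg.
Tool frame: the origin (TCP) lies where the fingers leave the gripper's body, on its centre line; the fingertips stand 78 mm ahead of it and the grasp point (between the pads) lies 59 mm ahead of it; z points along the fingers, y is the line along which they close (so a half turn about z gives the same grasp; the last joint's range is limited). The gripper opens to 95 mm and grips with 3 to 60 N. Pads are 20 mm wide; open, the fingers measure 119 mm over their backs; the gripper's body (75 mm by 180 mm) begins 59 mm behind the grasp point.
Start: joints at [-1.288, 0.124, 1.65, -0, 1.367, -0.083], TCP at [0.232, -0.607, 0.292] pointing down, gripper open.
Joint ranges: [-2.61, 2.61], [-1.02, 2.33], [0.03, 2.71], [-1.35, 4.49], [0.32, 2.68], [-2.91, 2.91]. Speed limits (rad/s): [2.57, 2.57, 3.14, 3.14, 3.14, 3.14].

INTERFACE

Orientations are given as a unit quaternion [w, x, y, z].
In Python, from bench import * gives the robot as it stands.
- The arm moves only by the tool carry_out, never from a script. Its argument "commands" is a list of rows, each an object with "slide": the shift along the world's x, y, z as a fraction of full scale, a list of three; "turn": the turn, a rotation vector about the world's x, y, z as a fraction of full scale, a list of three; "hand": the closure, from -1 (fully open) to 1 (shut). In form: [{"slide": [tx, ty, tz], "turn": [ax, ay, az], "hand": hand}, ...]. A call has exactly 5 rows; each row is the pose to reach, as a shift and turn from the pose commanded when the call began; what a row does not reach only later rows make up. Full scale, the value 1, is 250 mm for a shift and 60 degrees for a turn. A row lasts 1/12 s, in which the tool goes at most 41.7 mm and 7.16 degrees, less where a joint would pass 70% of its speed; a pose out of reach is approached as far as the arm can. A call with a number of a shift or a turn outside -1 to 1 is refused whole. A call with a gripper value outside its range is refused whole. The fingers move at their own pace and stop on an object; "squeeze" is the grip in N (left out, the last holds). Time passes only in rows, so rows that repeat a pose let the fingers close, or fill a call up. It gives the time, the measured TCP pose, the force, the opening and the grip force at its end, in the units of the state.
- get_state(): the state, without advancing time (a new reading comes with each control period).
- grab_frame(name): name is "scene" or "top"; returns the picture (384x512x3 uint8, red, green, blue); there is no depth.
- camera_model(name): a dict with "mtx" (3x3 intrinsics, pixels), "T" (4x4, takes a point from camera to world coordinates). Camera axes: x right, y up, looking along -z (the intrinsics and any distortion apply to the point x, -y, -z); pixel columns grow to the right and rows downward; lengths in m; the calibration is good to about 2 mm. A picture is of the moment at which its call begins. camera_model takes no time and is no camera call.
- hand_in(): hands the job in; it is judged then, once.
The state is a dict: "t": time; "joint_pos": joint angles; "dq": joint speeds; "joint_efforts": joint torques, N m; "tcp_pos": TCP position; "tool_rot": TCP orientation; "wrist_force": force on the tool from outside, world axes, zero at the start; "ft_torque": the same for the moment, N m; "grip_width": finger opening in m; "grasp_force": force on a finger pad.
Only numpy, scipy, OpenCV 4.12 (cv2) and the standard library are available. Lean on these libraries where they do the work, as an engineer would, in place of code of your own. Each camera call takes 0.05 s, during which the arm holds its last target. There are 200 camera calls.

TASK

The lid of the spice jar is stuck, so hold the jar fast for someone to unscrew: stand it upright on the clamp's base board against the V-shaped fixed jaw and let go of it, then pump the clamp's two squeeze levers until the sprung pad of the moving jaw presses on the jar and is pushed about half way in. Move the jaw only with the levers, never let the pad be pushed in past two thirds (the jar would crack), and leave the tin and the pepper mill where they are. Finish while still holding the levers squeezed: the clamp has no lock and loses its pressure when they are let go.

Things in the scene. Friction and masses are not known exactly. Their poses are not given: they have to be found in the camera images.
- jar: spice jar, glass with a screw lid, standing on the worktop, 106 mm high, 0.11 kg (hidden scale 0.7 to 1.4). Glass body 42 mm across, lid 45 mm across from 85 to 106 mm high (grip it by the lid). Origin at the centre of its underside, z up
- clamp: ratchet bar clamp, fixed; wooden base board 76 x 252 x 10 mm. Origin on the worktop, y along the bar: V-shaped fixed jaw (y = -94 to -148 mm), gap for the jar, moving jaw, grey housing (50 mm wide, y = 22 to 102 mm, 60 mm high) with two squeeze levers standing up from it. The toothed bar, 39 mm high, sticks out behind it to y = 136 mm
- seat (a point): point on the top of the base board (10 mm above the worktop) under the centre of the jar when the jar touches both faces of the V. A jar stood there clears the fixed jaw when shifted 3 mm along the clamp's +y
- fixed_jaw: the two black rubber faces of the fixed V jaw, each 30 mm wide and 10 to 60 mm high, opening 30 degrees to either side towards the clamp's +y. Origin = the clamp's
- jaw_head: dark steel head of the moving jaw (44 x 18 mm, up to 59 mm high) which carries the sprung pad. Origin lies 0 mm from the clamp's when joint jaw is 0 and shifts along its -y with it
- pad_face: black rubber pad plate 42 x 42 mm, 8 mm thick, centred 36 mm above the worktop, on a sprung steel rod before the moving jaw's head
- pad_front (a point): centre of the pad's front face, 36 mm above the worktop; the jar, when against the V, touches it when it is 21 mm along the clamp's +y from the seat
- jaw (a joint): travel of the moving jaw towards the fixed jaw (the clamp's -y), m, 0 to 0.065; starts at 0 to 0.018. Gap from pad to seated jar: 43 mm minus this. A full squeeze of the levers advances it about 12 mm (at least 7, at most 13; teeth at 6 mm); it stays there when they are let go, by a friction brake of only 4 N
- pad (a joint): how far the pad is pushed back into the jaw head, m, 0 (free) to 0.016 (fully in); spring 1200 N/m, so half way is about 10 N on the jar. With the levers let go the brake keeps at most 3.3 mm of it, so the end pressure lasts only while the levers are held
- lever (a joint): angle of the squeeze levers, rad, 0 let go (sprung back) to 0.15 squeezed together; both move alike, mirrored. They drive 13 mm of jaw per 0.15 rad, after up to 6 mm of idle play
- levers_mid (a point): point midway between the black grip rollers on top of the levers, 115 mm above the worktop. Rollers 14 mm thick, 34 mm long along the clamp's x, side by side along its y: 60 mm over both let go, 40 mm squeezed. From above, fingers closing along the clamp's y: close the hand to pump, open to 68 mm to let them spring back. Up to 20 N a finger
- pepper_mill: dark wooden pepper mill, 58 mm across, 150 mm high, a bystander beyond the clamp; origin at the centre of its underside
- tin: food tin, 75 mm across, 58 mm high, a bystander beyond the clamp; origin at the centre of its underside

How it is judged:
By the outcome, as a careful person would: the job done as asked, in the order asked, and still so for the second after the job is handed in, while the arm keeps its last pose, push and grip.
It also fails if it takes over 58 s, if anything falls off the work surface, if the arm or the gripper's body presses on something with over 40 N, if the wrist force passes 120 N, or if a joint passes its speed limit or range.

## Working session

There is one attempt and no reset: what is moved stays moved. The work goes in short steps, Python scripts to look and compute and a tool call to move; the robot and the scene stay as the last step left them, time stands still between calls to the robot, and variables do not carry over. Pictures are saved under pics/ and viewed, at most 10 in all, crops included, and the job is handed in when it is done.

Besides the shell and the picture viewer there is one more tool, called as name([rows], argument=value, ...), one row to a line, values as JSON. carry_out: Moves the arm, as the interface text tells. Shift numbers are shares of 250 mm and turn numbers shares of 60 degrees, none past 1 either way. Its arguments: {"type":"object","properties":{"commands":{"type":"array","items":{"type":"object","properties":{"slide":{"type":"array","items":{"type":"number","minimum":-1,"maximum":1}},"turn":{"type":"array","items":{"type":"number","minimum":-1,"maximum":1}},"hand":{"type":"number"}}}},"squeeze":{"type":"number"}},"required":["commands"]}

```bash
mkdir -p pics; ls; python3 - <<'E'
from bench import *
import cv2,numpy as np
for n in("scene","top"):
    im=grab_frame(n); cv2.imwrite(f"pics/{n}0.png",im[:,:,::-1]); c=camera_model(n); print(n,np.round(c["mtx"],1).tolist(),np.round(c["T"],3).tolist(),[k for k in c])
s=get_state();print(s)
E
```

```text
pics
scene [[430.3, 0.0, 260.3], [0.0, 430.3, 193.2], [0.0, 0.0, 1.0]] [[-0.872, 0.336, -0.357, 0.082], [-0.49, -0.613, 0.62, 0.703], [-0.011, 0.715, 0.699, 0.978], [0.0, 0.0, 0.0, 1.0]] ['mtx', 'T']
top [[361.3, 0.0, 251.7], [0.0, 361.3, 188.9], [0.0, 0.0, 1.0]] [[-0.115, 0.964, -0.239, 0.3], [-0.993, -0.111, 0.033, -0.023], [0.005, 0.241, 0.97, 0.966], [0.0, 0.0, 0.0, 1.0]] ['mtx', 'T']
{'t': 0.1, 'joint_pos': array([-1.28755738e+00,  1.24448296e-01,  1.65153018e+00, -1.53205258e-05,
        1.36748826e+00, -8.26157585e-02]), 'dq': array([ 2.44194719e-03, -1.93595381e-03, -3.31035787e-03, -5.89352062e-04,
       -3.08134612e-06,  3.64894170e-04]), 'joint_efforts': array([ 3.52751795e-04, -4.18883622e+01, -3.61095822e+01,  7.77575327e-02,
        4.62130818e-02, -6.91122432e-05]), 'tcp_pos': array([ 0.23237526, -0.60658167,  0.29110868]), 'tool_rot': array([-9.31581757e-04,  9.83314681e-01,  1.81910309e-01, -1.01302096e-04]), 'wrist_force': array([ 0.05626361, -0.24092401,  0.47522268]), 'ft_torque': array([-0.05015189,  0.0294445 , -0.00218729]), 'grasp_force': 0.0, 'grip_width': 0.0952932504513253}
```

View pics/scene0.png

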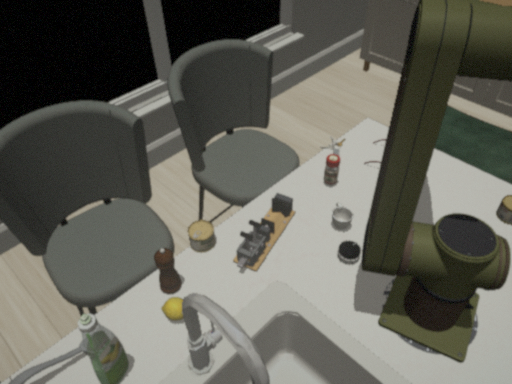

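View pics/top0.png

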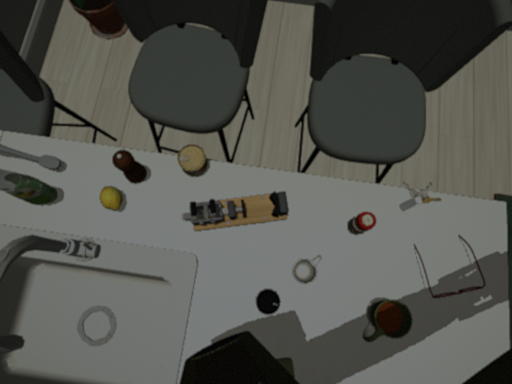

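The top view shows the jar's red lid near (365,221), the clamp with board over (190–290,195–230), the fixed jaw at the right (280,203), levers near (215,210), tin (193,158) and mill (123,160). In the scene view the lid is at (332,160) and the clamp around (265,235).

```bash
cat > h.py <<'E'
import numpy as np,cv2
from bench import *
def ray(n,px):
    c=camera_model(n);M=np.array(c["mtx"]);T=np.array(c["T"])
    d=np.linalg.inv(M)@[px[0],px[1],1]; d=T[:3,:3]@(d*[1,-1,-1]); return T[:3,3],d
def onz(n,px,z):
    o,d=ray(n,px); return o+d*(z-o[2])/d[2]
def proj(n,P):
    c=camera_model(n);M=np.array(c["mtx"]);T=np.array(c["T"])
    p=T[:3,:3].T@(np.array(P)-T[:3,3]); p=M@(p*[1,-1,-1]); return p[:2]/p[2]
def two(pa,pb):
    (a,d),(b,e)=ray("top",pa),ray("scene",pb)
    s=np.linalg.lstsq(np.c_[d,-e],b-a,rcond=None)[0]; p,q=a+d*s[0],b+e*s[1]
    return (p+q)/2,np.linalg.norm(p-q)
E
python3 - <<'E'
from h import *
t=cv2.imread("pics/top0.png");s=cv2.imread("pics/scene0.png")
a=cv2.resize(t[180:240,175:300],None,fx=6.4,fy=6.4,interpolation=2);b=cv2.resize(s[185:275,225:305],None,fx=6.4,fy=6.4,interpolation=2)
cv2.imwrite("pics/tc.png",cv2.convertScaleAbs(a,alpha=1.8));cv2.imwrite("pics/sc.png",cv2.convertScaleAbs(b,alpha=1.8))
for n,im in(("top",t),("scene",s)):
    hsv=cv2.cvtColor(im,cv2.COLOR_BGR2HSV)
    for nm,m in(("red",(((hsv[...,0]<8)|(hsv[...,0]>172))&(hsv[...,1]>130)&(hsv[...,2]>60))),("wood",((hsv[...,0]>8)&(hsv[...,0]<24)&(hsv[...,1]>80)&(hsv[...,2]>70)))):
        k,l,st,ce=cv2.connectedComponentsWithStats(m.astype(np.uint8))
        for i in range(1,k):
            if st[i,4]>25: print(n,nm,st[i].tolist(),ce[i].round(1))
E
```

```text
top red [358, 212, 18, 18, 116] [365.6 220.7]
top wood [178, 145, 28, 26, 481] [192.5 157.5]
top wood [194, 194, 93, 37, 1173] [247.1 212.1]
top wood [423, 196, 18, 7, 47] [429.3 199.4]
scene red [327, 159, 12, 5, 26] [332.7 161.1]
scene wood [480, 0, 32, 7, 134] [499.3   2. ]
scene wood [502, 196, 10, 15, 104] [507.6 202.3]
scene wood [247, 209, 47, 61, 568] [272.8 232.5]
scene wood [189, 219, 24, 22, 320] [201.2 229.3]
scene wood [155, 249, 16, 14, 137] [163.2 256. ]
```

View pics/tc.png

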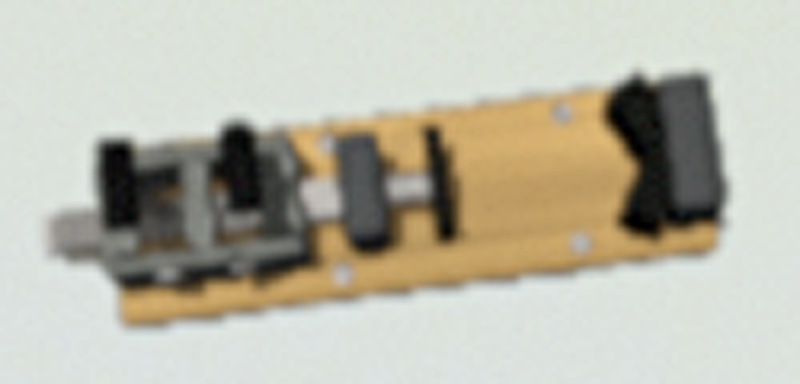

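View pics/sc.png

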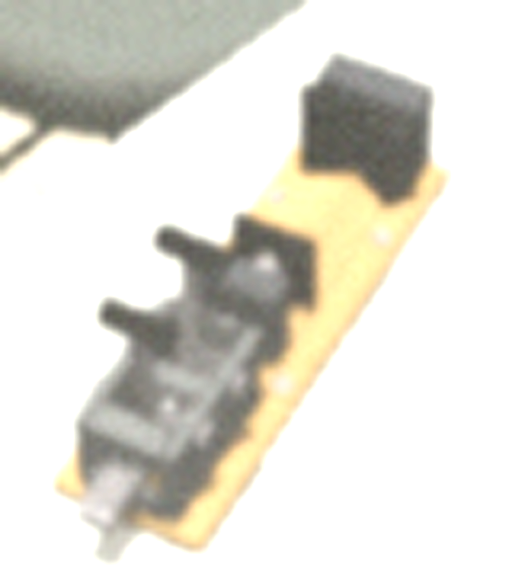

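The crops show four screws on the board (top crop (328,145),(343,275),(561,113),(581,243)), rollers centred at (118,185) and (240,168), the pad edge at (440,185), and the V at (640,160). Now convert these.

```bash
python3 - <<'E'
from h import *
T=lambda u,v:((u+.5)/6.4-.5+175,(v+.5)/6.4-.5+180)
S=lambda u,v:((u+.5)/6.4-.5+225,(v+.5)/6.4-.5+185)
r=lambda p:np.round(np.array(p)*1000,1)
sc={k:onz("top",T(*v),.01) for k,v in dict(a=(328,145),b=(343,275),c=(561,113),d=(581,243)).items()}
for k in sc: print(k,r(sc[k]))
for k,v in dict(a=(0,0),c=(277,197),d=(381,237),b=(284,382)).items():
    if k!='a': print('scene',k,r(onz("scene",S(*v),.01)))
print("corners top", r(onz("top",T(122,325),0.0)),r(onz("top",T(718,250),0.0)))
print("corners scene",r(onz("scene",S(195,549),0.0)),r(onz("scene",S(447,178),0.005)),r(onz("scene",S(60,487),0.005)))
print("rollers top",r(onz("top",T(118,185),.118)),r(onz("top",T(240,168),.118)))
print("rollers 2v",[r(x) for x in two(T(118,185),S(137,325))[:1]],[r(x) for x in two(T(240,168),S(192,250))[:1]],two(T(118,185),S(137,325))[1],two(T(240,168),S(192,250))[1])
print("pad top mid",r(onz("top",T(440,186),.057)), "jawhead",r(onz("top",T(363,190),.059)),"V apex",r(onz("top",T(637,160),.06)))
print("fixed back",r(onz("top",T(708,78),.06)),r(onz("top",T(722,205),.06)))
# jar lid
s=cv2.imread("pics/top0.png");
for n in("top","scene"):
  im=cv2.imread(f"pics/{n}0.png");c=(350,205,382,238) if n=="top" else(318,145,346,190)
  cv2.imwrite(f"pics/j{n}.png",cv2.convertScaleAbs(cv2.resize(im[c[1]:c[3],c[0]:c[2]],None,fx=12,fy=12,interpolation=2),alpha=1.6))
print("lid top",r(onz("top",(365.6,220.7),.106)), r(onz("scene",(332.7,158),.106)))
a,b=cv2.imread("pics/jtop.png"),cv2.imread("pics/jscene.png")
H=max(a.shape[0],b.shape[0]);o=np.zeros((H,a.shape[1]+b.shape[1],3),np.uint8);o[:a.shape[0],:a.shape[1]]=a;o[:b.shape[0],a.shape[1]:]=b;cv2.imwrite("pics/j.png",o)
E
```

```text
a [506.3  18.3  10. ]
b [450.6  17.5  10. ]
c [508.8 -81.1  10. ]
d [452.6 -82.6  10. ]
scene c [508.6 -82.   10. ]
scene d [453.4 -83.1  10. ]
scene b [451.8  15.5  10. ]
corners top [441.8 111.8   0. ] [ 444.6 -140.2    0. ]
corners scene [445.4 107.2   0. ] [ 444.8 -136.5    5. ] [511.3 110.4   5. ]
rollers top [476.7  92.7 118. ] [477.9  47.1 118. ]
rollers 2v [array([477.7,  93.2, 115.4])] [array([478.5,  47.3, 115.7])] 0.0008203938332172992 0.00022102803520886646
pad top mid [474.3 -26.6  57. ] jawhead [475.9   4.1  59. ] V apex [ 475.3 -105.8   60. ]
fixed back [ 505.4 -138.7   60. ] [ 453.3 -137.1   60. ]
lid top [ 402. -315.  106.] [ 404.9 -318.6  106. ]
```

View pics/j.png

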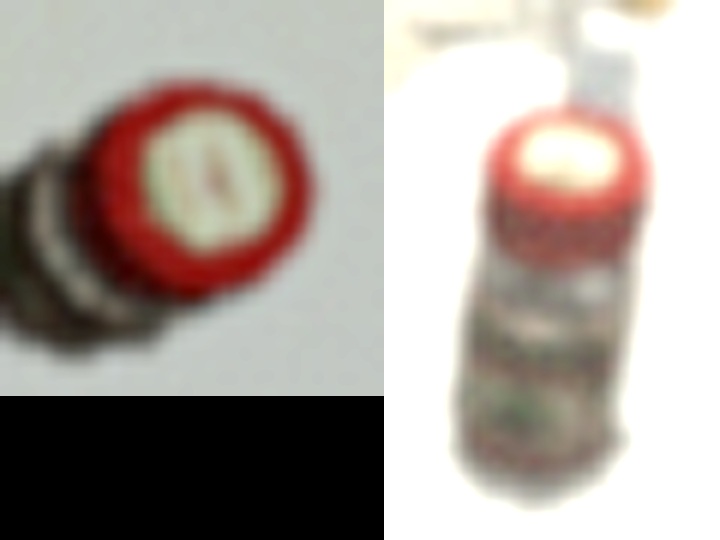

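```bash
python3 - <<'E'
from h import *
pt,ps=(350+213.5/12-.5,205+178.5/12-.5),(318+184.5/12-.5,145+157.5/12-.5)
p,e=two(pt,ps);print(p,e,onz("top",pt,.106))
# tin / mill / pad front
print("tin",onz("top",(193,158),.058),"mill",onz("top",(122,160),.15))
s=get_state();R=s["tool_rot"];print(s["tcp_pos"],s["t"])
E
```

```text
[ 0.40461865 -0.31921868  0.10715758] 0.00010586547962410134 [ 0.40470941 -0.31963296  0.106     ]
tin [0.62458742 0.09059205 0.058     ] mill [0.60576738 0.24637991 0.15      ]
[ 0.23237526 -0.60658167  0.29110868] 0.1
```

carry_out([
  {"slide":[0.08,0.12,0],"turn":[0,0,-0.06],"hand":-1},
  {"slide":[0.16,0.24,0],"turn":[0,0,-0.13],"hand":-1},
  {"slide":[0.24,0.36,0],"turn":[0,0,-0.2],"hand":-1},
  {"slide":[0.32,0.48,0],"turn":[0,0,-0.27],"hand":-1},
  {"slide":[0.4,0.6,0],"turn":[0,0,-0.333],"hand":-1},
], squeeze=15)

```text
t: 0.52
tcp_pos: [0.3329, -0.4554, 0.2916]
tool_rot: [-0.0, 1.0, 0.006, -0.0]
wrist_force: [1.1, -0.0, -0.2]
grip_width: 0.0952
grasp_force: 0.0
```

carry_out([
  {"slide":[0.08,0.14,0],"turn":[0,0,0],"hand":-1},
  {"slide":[0.16,0.28,0],"turn":[0,0,0],"hand":-1},
  {"slide":[0.24,0.42,-0.1],"turn":[0,0,0],"hand":-1},
  {"slide":[0.287,0.545,-0.2],"turn":[0,0,0],"hand":-1},
  {"slide":[0.287,0.545,-0.32],"turn":[0,0,0],"hand":-1},
])

```text
t: 0.93
tcp_pos: [0.4065, -0.3176, 0.2135]
tool_rot: [0.001, 1.0, 0.011, 0.002]
wrist_force: [0.2, -1.0, -0.0]
grip_width: 0.0951
grasp_force: 0.0
```

carry_out([
  {"slide":[0,0,0],"turn":[0,0,0],"hand":-1},
  {"slide":[0,0,-0.08],"turn":[0,0,0],"hand":-1},
  {"slide":[0,0,-0.16],"turn":[0,0,0],"hand":-1},
  {"slide":[0,0,-0.226],"turn":[0,0,0],"hand":-1},
  {"slide":[0,0,-0.226],"turn":[0,0,0],"hand":-0.4},
])

```text
t: 1.35
tcp_pos: [0.4025, -0.3202, 0.1531]
tool_rot: [-0.002, 1.0, 0.008, -0.002]
wrist_force: [-0.1, 0.8, -0.1]
grip_width: 0.0921
grasp_force: 0.0
```

carry_out([
  {"slide":[0,0,0],"hand":0.4},
  {"slide":[0,0,0],"hand":0.4},
  {"slide":[0,0,0],"hand":0.4},
  {"slide":[0,0,0],"hand":0.4},
  {"slide":[0,0,0],"hand":0.4},
])

```text
validation failed for argument at $.co...
```

carry_out([
  {"slide":[0,0,0],"turn":[0,0,0],"hand":0.4},
  {"slide":[0,0,0],"turn":[0,0,0],"hand":0.4},
  {"slide":[0,0,0],"turn":[0,0,0],"hand":0.4},
  {"slide":[0,0,0],"turn":[0,0,0],"hand":0.4},
  {"slide":[0,0,0],"turn":[0,0,0],"hand":0.4},
], squeeze=15)

```text
t: 1.77
tcp_pos: [0.4046, -0.3213, 0.157]
tool_rot: [0.001, 1.0, 0.008, 0.001]
wrist_force: [-0.1, 0.6, 0.4]
grip_width: 0.0606
grasp_force: 0.0
```

carry_out([
  {"slide":[0,0,0],"turn":[0,0,0],"hand":0.4},
  {"slide":[0,0,0],"turn":[0,0,0],"hand":0.4},
  {"slide":[0,0,0],"turn":[0,0,0],"hand":0.4},
  {"slide":[0,0,0],"turn":[0,0,0],"hand":0.4},
  {"slide":[0,0,0],"turn":[0,0,0],"hand":0.4},
])

```text
t: 2.18
tcp_pos: [0.4044, -0.3207, 0.156]
tool_rot: [-0.0, 1.0, 0.009, 0.0]
wrist_force: [-0.4, 1.1, 1.3]
grip_width: 0.0444
grasp_force: 15.0
```

carry_out([
  {"slide":[0,0,0.06],"turn":[0,0,0],"hand":0.4},
  {"slide":[0,0,0.14],"turn":[0,0,0],"hand":0.4},
  {"slide":[0,0,0.24],"turn":[0,0,0],"hand":0.4},
  {"slide":[0.02,0.06,0.34],"turn":[0,0,0],"hand":0.4},
  {"slide":[0.06,0.16,0.4],"turn":[0,0,0],"hand":0.4},
])

```text
t: 2.6
tcp_pos: [0.4193, -0.2822, 0.2583]
tool_rot: [0.001, 1.0, 0.007, 0.001]
wrist_force: [0.6, -0.2, 0.0]
grip_width: 0.0445
grasp_force: 15.0
```

carry_out([
  {"slide":[0.05,0.12,0],"turn":[0,0,0],"hand":0.4},
  {"slide":[0.1,0.26,0],"turn":[0,0,0],"hand":0.4},
  {"slide":[0.15,0.4,0],"turn":[0,0,0],"hand":0.4},
  {"slide":[0.2,0.54,0],"turn":[0,0,0],"hand":0.4},
  {"slide":[0.22,0.66,0],"turn":[0,0,0],"hand":0.4},
])

```text
t: 3.02
tcp_pos: [0.4747, -0.1136, 0.2553]
tool_rot: [-0.0, 1.0, 0.009, 0.0]
wrist_force: [-0.1, 0.1, -1.6]
grip_width: 0.0442
grasp_force: 15.0
```

carry_out([
  {"slide":[0.01,0.08,0],"turn":[0,0,0],"hand":0.4},
  {"slide":[0.022,0.14,0],"turn":[0,0,0],"hand":0.4},
  {"slide":[0.022,0.183,0],"turn":[0,0,0],"hand":0.4},
  {"slide":[0.022,0.183,0],"turn":[0,0,0],"hand":0.4},
  {"slide":[0.022,0.183,0],"turn":[0,0,0],"hand":0.4},
])

```text
t: 3.43
tcp_pos: [0.4795, -0.07, 0.2554]
tool_rot: [0.0, 1.0, 0.009, -0.0]
wrist_force: [-0.1, 0.2, -2.5]
grip_width: 0.0439
grasp_force: 15.0
```

```bash
cat >> h.py <<'E'
def look(name,rt=(180,240,175,300),rs=(160,275,215,315)):
    t=grab_frame("top")[:,:,::-1];s=grab_frame("scene")[:,:,::-1]
    cv2.imwrite(f"pics/{name}_t.png",t);cv2.imwrite(f"pics/{name}_s.png",s)
    a=cv2.resize(t[rt[0]:rt[1],rt[2]:rt[3]],None,fx=3.4,fy=3.4,interpolation=2);b=cv2.resize(s[rs[0]:rs[1],rs[2]:rs[3]],None,fx=3.6,fy=3.6,interpolation=2)
    o=np.zeros((max(len(a),len(b)),a.shape[1]+b.shape[1],3),np.uint8);o[:len(a),:a.shape[1]]=a;o[:len(b),a.shape[1]:]=b
    cv2.imwrite(f"pics/{name}.png",cv2.convertScaleAbs(o,alpha=1.8))
E
python3 -c "
from h import *
look('l1')
print(get_state()['tcp_pos'])"
```

```text
[ 0.47956901 -0.07075447  0.25562383]
```

View pics/l1.png

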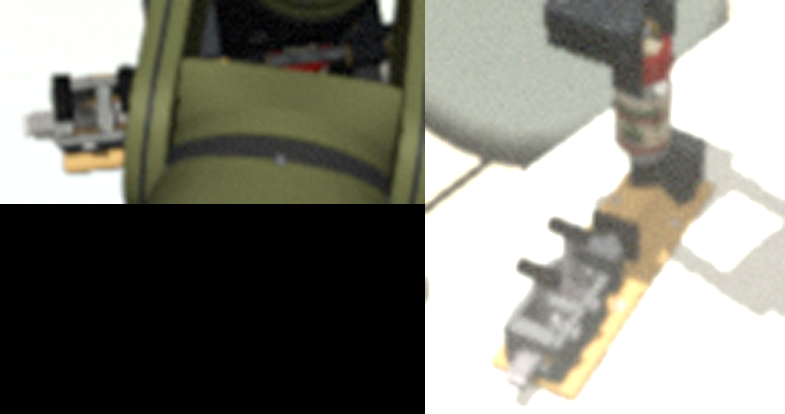

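The jar hangs upright over the gap between pad and V (scene crop (645,120)); the arm hides it in the top view. Lowering with a small margin from the V.

carry_out([
  {"slide":[0,0.012,-0.04],"turn":[0,0,0],"hand":0.4},
  {"slide":[0,0.012,-0.12],"turn":[0,0,0],"hand":0.4},
  {"slide":[0,0.012,-0.2],"turn":[0,0,0],"hand":0.4},
  {"slide":[0,0.012,-0.28],"turn":[0,0,0],"hand":0.4},
  {"slide":[0,0.012,-0.32],"turn":[0,0,0],"hand":0.4},
])

```text
t: 3.95
tcp_pos: [0.478, -0.0672, 0.1723]
tool_rot: [-0.001, 1.0, 0.008, -0.002]
wrist_force: [-0.9, -0.6, -1.7]
grip_width: 0.0441
grasp_force: 15.0
```

carry_out([
  {"slide":[0,0,0],"turn":[0,0,0],"hand":0.4},
  {"slide":[0,0,0],"turn":[0,0,0],"hand":0.4},
  {"slide":[0,0,-0.01],"turn":[0,0,0],"hand":0.4},
  {"slide":[0,0,-0.02],"turn":[0,0,0],"hand":0.4},
  {"slide":[0,0,-0.024],"turn":[0,0,0],"hand":0.4},
])

```text
t: 4.37
tcp_pos: [0.4803, -0.0672, 0.1706]
tool_rot: [0.0, 1.0, 0.009, 0.001]
wrist_force: [-0.7, 0.6, -1.8]
grip_width: 0.0446
grasp_force: 15.0
```

carry_out([
  {"slide":[0,-0.004,0],"turn":[0,0,0],"hand":0.4},
  {"slide":[0,-0.01,0],"turn":[0,0,0],"hand":0.4},
  {"slide":[0,-0.016,0],"turn":[0,0,0],"hand":0.4},
  {"slide":[0,-0.022,0],"turn":[0,0,0],"hand":0.4},
  {"slide":[0,-0.022,0],"turn":[0,0,0],"hand":0.4},
])

```text
t: 4.78
tcp_pos: [0.4798, -0.0728, 0.1699]
tool_rot: [0.0, 1.0, 0.008, 0.0]
wrist_force: [-0.3, -0.2, -1.5]
grip_width: 0.044
grasp_force: 15.0
```

carry_out([
  {"slide":[0,-0.004,0],"turn":[0,0,0],"hand":0.4},
  {"slide":[0,-0.004,0],"turn":[0,0,0],"hand":0.4},
  {"slide":[0,-0.008,0],"turn":[0,0,0],"hand":0.4},
  {"slide":[0,-0.008,0],"turn":[0,0,0],"hand":0.4},
  {"slide":[0,-0.008,0],"turn":[0,0,0],"hand":0.4},
])

```text
t: 5.2
tcp_pos: [0.4797, -0.0745, 0.1698]
tool_rot: [0.0, 1.0, 0.009, 0.0]
wrist_force: [0.9, 0.7, -1.1]
grip_width: 0.0442
grasp_force: 15.0
```

carry_out([
  {"slide":[0,-0.004,0],"turn":[0,0,0],"hand":0.4},
  {"slide":[0,-0.004,0],"turn":[0,0,0],"hand":0.4},
  {"slide":[0,-0.006,0],"turn":[0,0,0],"hand":0.4},
  {"slide":[0,-0.006,0],"turn":[0,0,0],"hand":0.4},
  {"slide":[0,-0.006,0],"turn":[0,0,0],"hand":0.4},
])

```text
t: 5.62
tcp_pos: [0.4797, -0.076, 0.1697]
tool_rot: [-0.0, 1.0, 0.009, -0.0]
wrist_force: [-0.1, 0.2, -1.7]
grip_width: 0.0438
grasp_force: 15.0
```

carry_out([
  {"slide":[0,-0.004,0],"turn":[0,0,0],"hand":0.4},
  {"slide":[0,-0.004,0],"turn":[0,0,0],"hand":0.4},
  {"slide":[0,-0.006,0],"turn":[0,0,0],"hand":0.4},
  {"slide":[0,-0.006,0],"turn":[0,0,0],"hand":0.4},
  {"slide":[0,-0.006,0],"turn":[0,0,0],"hand":0.4},
])

```text
t: 6.03
tcp_pos: [0.4797, -0.0775, 0.1698]
tool_rot: [-0.0, 1.0, 0.009, 0.0]
wrist_force: [-0.2, 0.0, -0.7]
grip_width: 0.0441
grasp_force: 15.0
```

carry_out([
  {"slide":[0,-0.004,0],"turn":[0,0,0],"hand":0.4},
  {"slide":[0,-0.004,0],"turn":[0,0,0],"hand":0.4},
  {"slide":[0,-0.006,0],"turn":[0,0,0],"hand":0.4},
  {"slide":[0,-0.006,0],"turn":[0,0,0],"hand":0.4},
  {"slide":[0,-0.006,0],"turn":[0,0,0],"hand":0.4},
])

```text
t: 6.45
tcp_pos: [0.4797, -0.079, 0.1697]
tool_rot: [-0.0, 1.0, 0.009, -0.0]
wrist_force: [-0.0, 0.0, -1.2]
grip_width: 0.0442
grasp_force: 15.0
```

```bash
python3 -c "
from h import *
s=get_state();print(s['wrist_force'],s['ft_torque'],s['tcp_pos'])
look('l2',rs=(175,245,245,315))
s=cv2.imread('pics/l2_s.png')[165:255,230:310];cv2.imwrite('pics/l2c.png',cv2.convertScaleAbs(cv2.resize(s,None,fx=6.4,fy=6.4,interpolation=2),alpha=2))"
```

```text
[-0.04670945  0.02457876 -1.19336009] [ 0.02556317  0.01135226 -0.02278293] [ 0.47971502 -0.07899452  0.16974827]
```

View pics/l2c.png

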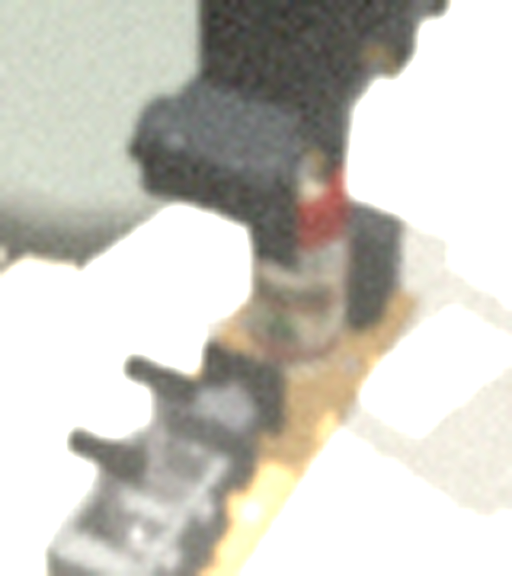

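The jar is in line with the V and nearly touching it (crop (300,300)). My V-apex measurement puts the seat near y=-0.0816, so I keep creeping.

carry_out([
  {"slide":[0,-0.004,0],"turn":[0,0,0],"hand":0.4},
  {"slide":[0,-0.006,0],"turn":[0,0,0],"hand":0.4},
  {"slide":[0,-0.006,0],"turn":[0,0,0],"hand":0.4},
  {"slide":[0,-0.006,0],"turn":[0,0,0],"hand":0.4},
  {"slide":[0,-0.006,0],"turn":[0,0,0],"hand":0.4},
])

```text
t: 6.97
tcp_pos: [0.4797, -0.0805, 0.1698]
tool_rot: [-0.0, 1.0, 0.008, 0.0]
wrist_force: [0.4, 0.0, -2.2]
grip_width: 0.0442
grasp_force: 15.0
```

carry_out([
  {"slide":[0,-0.004,0],"turn":[0,0,0],"hand":0.4},
  {"slide":[0,-0.004,0],"turn":[0,0,0],"hand":0.4},
  {"slide":[0,-0.004,0],"turn":[0,0,0],"hand":0.4},
  {"slide":[0,-0.004,0],"turn":[0,0,0],"hand":0.4},
  {"slide":[0,-0.004,0],"turn":[0,0,0],"hand":0.4},
])

```text
t: 7.38
tcp_pos: [0.4797, -0.0815, 0.1697]
tool_rot: [-0.0, 1.0, 0.009, -0.0]
wrist_force: [0.1, 0.1, -1.3]
grip_width: 0.0444
grasp_force: 15.0
```

carry_out([
  {"slide":[0,-0.004,0],"turn":[0,0,0],"hand":0.4},
  {"slide":[0,-0.004,0],"turn":[0,0,0],"hand":0.4},
  {"slide":[0,-0.004,0],"turn":[0,0,0],"hand":0.4},
  {"slide":[0,-0.004,0],"turn":[0,0,0],"hand":0.4},
  {"slide":[0,-0.004,0],"turn":[0,0,0],"hand":0.4},
])

```text
t: 7.8
tcp_pos: [0.4797, -0.0825, 0.1697]
tool_rot: [-0.0, 1.0, 0.009, -0.0]
wrist_force: [-0.2, -0.4, -1.1]
grip_width: 0.0442
grasp_force: 15.0
```

carry_out([
  {"slide":[0,-0.004,0],"turn":[0,0,0],"hand":0.4},
  {"slide":[0,-0.004,0],"turn":[0,0,0],"hand":0.4},
  {"slide":[0,-0.004,0],"turn":[0,0,0],"hand":0.4},
  {"slide":[0,-0.004,0],"turn":[0,0,0],"hand":0.4},
  {"slide":[0,-0.004,0],"turn":[0,0,0],"hand":0.4},
])

```text
t: 8.22
tcp_pos: [0.4797, -0.0835, 0.1698]
tool_rot: [-0.0, 1.0, 0.009, 0.0]
wrist_force: [0.3, 0.7, -0.4]
grip_width: 0.0445
grasp_force: 15.0
```

carry_out([
  {"slide":[0,-0.004,0],"turn":[0,0,0],"hand":0.4},
  {"slide":[0,-0.004,0],"turn":[0,0,0],"hand":0.4},
  {"slide":[0,-0.004,0],"turn":[0,0,0],"hand":0.4},
  {"slide":[0,-0.004,0],"turn":[0,0,0],"hand":0.4},
  {"slide":[0,-0.004,0],"turn":[0,0,0],"hand":0.4},
])

```text
t: 8.63
tcp_pos: [0.4797, -0.0845, 0.1697]
tool_rot: [-0.0, 1.0, 0.009, -0.0]
wrist_force: [0.6, 0.8, -0.8]
grip_width: 0.0445
grasp_force: 15.0
```

```bash
python3 -c "
from h import *
for i in range(4):
  grab_frame('top');s=get_state();print(s['wrist_force'].round(2),s['ft_torque'].round(3))"
```

```text
[-0.42  0.54 -1.43] [ 0.034 -0.004  0.017]
[ 0.39  1.3  -1.25] [ 0.084  0.033 -0.021]
[-0.35 -0.49 -1.92] [ 0.11   0.013 -0.095]
[-0.29 -0.12 -1.63] [0.085 0.042 0.018]
```

carry_out([
  {"slide":[0,-0.004,0],"turn":[0,0,0],"hand":0.4},
  {"slide":[0,-0.004,0],"turn":[0,0,0],"hand":0.4},
  {"slide":[0,-0.004,0],"turn":[0,0,0],"hand":0.4},
  {"slide":[0,-0.004,0],"turn":[0,0,0],"hand":0.4},
  {"slide":[0,-0.004,0],"turn":[0,0,0],"hand":0.4},
])

```text
t: 9.25
tcp_pos: [0.4797, -0.085, 0.1698]
tool_rot: [-0.001, 1.0, 0.008, 0.0]
wrist_force: [0.3, 4.9, 0.3]
grip_width: 0.0442
grasp_force: 15.0
```

```bash
python3 -c "
from h import *
for i in range(4):
  grab_frame('top');s=get_state();print(s['wrist_force'].round(2),s['ft_torque'].round(3))"
```

```text
[-0.31  4.21 -0.26] [ 1.218e+00 -1.000e-03  8.000e-03]
[0.54 4.85 0.22] [ 1.178 -0.034 -0.09 ]
[-0.8   4.93  0.21] [ 1.205 -0.042 -0.143]
[ 0.14  4.94 -0.67] [ 1.273 -0.063 -0.047]
```

carry_out([
  {"slide":[0,0.003,0],"turn":[0,0,0],"hand":0.4},
  {"slide":[0,0.003,-0.004],"turn":[0,0,0],"hand":0.4},
  {"slide":[0,0.003,-0.008],"turn":[0,0,0],"hand":0.4},
  {"slide":[0,0.003,-0.012],"turn":[0,0,0],"hand":0.4},
  {"slide":[0,0.003,-0.012],"turn":[0,0,0],"hand":0.4},
])

```text
t: 9.87
tcp_pos: [0.4799, -0.085, 0.1668]
tool_rot: [0.0, 1.0, 0.009, 0.0]
wrist_force: [0.8, 1.9, -0.1]
grip_width: 0.0443
grasp_force: 15.0
```

carry_out([
  {"slide":[0,0,-0.002],"turn":[0,0,0],"hand":0.4},
  {"slide":[0,0,-0.004],"turn":[0,0,0],"hand":0.4},
  {"slide":[0,0,-0.004],"turn":[0,0,0],"hand":0.4},
  {"slide":[0,0,-0.004],"turn":[0,0,0],"hand":0.4},
  {"slide":[0,0,-0.004],"turn":[0,0,0],"hand":0.4},
])

```text
t: 10.28
tcp_pos: [0.4799, -0.085, 0.166]
tool_rot: [0.0, 1.0, 0.009, 0.0]
wrist_force: [1.3, 1.0, 1.5]
grip_width: 0.044
grasp_force: 15.0
```

carry_out([
  {"slide":[0,0,0],"turn":[0,0,0],"hand":-0.45},
  {"slide":[0,0,0],"turn":[0,0,0],"hand":-0.45},
  {"slide":[0,0,0],"turn":[0,0,0],"hand":-0.45},
  {"slide":[0,0,0],"turn":[0,0,0],"hand":-0.45},
  {"slide":[0,0,0],"turn":[0,0,0],"hand":-0.45},
])

```text
t: 10.7
tcp_pos: [0.4795, -0.0848, 0.1655]
tool_rot: [0.0, 1.0, 0.009, -0.0]
wrist_force: [0.7, -0.6, 0.9]
grip_width: 0.0678
grasp_force: 0.0
```

carry_out([
  {"slide":[0,0,0.05],"turn":[0,0,0],"hand":-0.45},
  {"slide":[0,0,0.13],"turn":[0,0,0],"hand":-0.45},
  {"slide":[0,0,0.22],"turn":[0,0,0],"hand":-0.45},
  {"slide":[0,0.1,0.26],"turn":[0,0,0],"hand":-0.45},
  {"slide":[0,0.22,0.26],"turn":[0,0,0],"hand":-0.45},
])

```text
t: 11.12
tcp_pos: [0.4816, -0.0306, 0.2356]
tool_rot: [0.001, 1.0, 0.007, 0.004]
wrist_force: [0.8, 0.8, 0.5]
grip_width: 0.0692
grasp_force: 0.0
```

carry_out([
  {"slide":[0,0.12,0],"turn":[0,0,0],"hand":-0.7},
  {"slide":[-0.006,0.26,0],"turn":[0,0,0],"hand":-0.7},
  {"slide":[-0.006,0.36,0],"turn":[0,0,0],"hand":-0.7},
  {"slide":[-0.006,0.4,0],"turn":[0,0,0],"hand":-0.7},
  {"slide":[-0.006,0.4,0],"turn":[0,0,0],"hand":-0.7},
])

```text
t: 11.53
tcp_pos: [0.4783, 0.0718, 0.2317]
tool_rot: [-0.0, 1.0, 0.01, 0.001]
wrist_force: [0.0, 0.1, -0.3]
grip_width: 0.0806
grasp_force: 0.0
```

```bash
python3 -c "
from h import *
s=get_state();print(s['tcp_pos'])
look('l3')
s=cv2.imread('pics/l3_s.png')[165:255,230:310];cv2.imwrite('pics/l3c.png',cv2.convertScaleAbs(cv2.resize(s,None,fx=6.4,fy=6.4,interpolation=2),alpha=2))"
```

```text
[0.47828387 0.07182054 0.23166868]
```

View pics/l3.png

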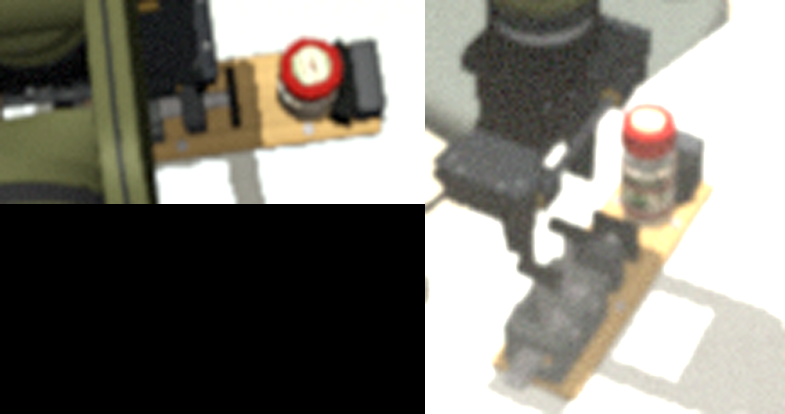

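The jar stands upright against the V (lid at top crop (312,67)), with the pad at (235,97) still clear of it; both stay visible in the top view. Lowering onto the levers.

carry_out([
  {"slide":[0,-0.006,-0.07],"turn":[0,0,0],"hand":-0.7},
  {"slide":[0,-0.006,-0.14],"turn":[0,0,0],"hand":-0.7},
  {"slide":[0,-0.006,-0.2],"turn":[0,0,0],"hand":-0.7},
  {"slide":[0,-0.006,-0.228],"turn":[0,0,0],"hand":-0.7},
  {"slide":[0,-0.006,-0.228],"turn":[0,0,0],"hand":-0.35},
])

```text
t: 12.05
tcp_pos: [0.4772, 0.0675, 0.1718]
tool_rot: [0.0, 1.0, 0.008, -0.002]
wrist_force: [0.1, 1.1, 0.1]
grip_width: 0.0776
grasp_force: 0.0
```

carry_out([
  {"slide":[0,0,0],"turn":[0,0,0],"hand":-0.3},
  {"slide":[0,0,0],"turn":[0,0,0],"hand":-0.25},
  {"slide":[0,0,0],"turn":[0,0,0],"hand":-0.2},
  {"slide":[0,0,0],"turn":[0,0,0],"hand":-0.2},
  {"slide":[0,0,0],"turn":[0,0,0],"hand":-0.2},
], squeeze=18)

```text
t: 12.47
tcp_pos: [0.4789, 0.0703, 0.1751]
tool_rot: [-0.002, 1.0, 0.008, 0.001]
wrist_force: [0.8, 7.3, -0.4]
grip_width: 0.0576
grasp_force: 3.8
```

carry_out([
  {"slide":[0,0.003,0],"turn":[0,0,0],"hand":-0.2},
  {"slide":[0,0.003,0],"turn":[0,0,0],"hand":-0.2},
  {"slide":[0,0.003,0],"turn":[0,0,0],"hand":-0.2},
  {"slide":[0,0.003,0],"turn":[0,0,0],"hand":-0.2},
  {"slide":[0,0.003,0],"turn":[0,0,0],"hand":-0.2},
])

```text
t: 12.88
tcp_pos: [0.479, 0.0705, 0.1752]
tool_rot: [-0.001, 1.0, 0.008, 0.001]
wrist_force: [0.7, 6.6, 1.0]
grip_width: 0.0571
grasp_force: 4.0
```

carry_out([
  {"slide":[0,0.008,0],"turn":[0,0,0],"hand":-0.2},
  {"slide":[0,0.008,0],"turn":[0,0,0],"hand":-0.2},
  {"slide":[0,0.008,0],"turn":[0,0,0],"hand":-0.2},
  {"slide":[0,0.008,0],"turn":[0,0,0],"hand":-0.2},
  {"slide":[0,0.008,0],"turn":[0,0,0],"hand":-0.2},
])

```text
t: 13.3
tcp_pos: [0.4789, 0.0709, 0.1749]
tool_rot: [0.001, 1.0, 0.009, 0.001]
wrist_force: [0.5, -2.7, 5.6]
grip_width: 0.0571
grasp_force: 4.3
```

carry_out([
  {"slide":[0,-0.002,0],"turn":[0,0,0],"hand":-0.1},
  {"slide":[0,-0.002,0],"turn":[0,0,0],"hand":0.05},
  {"slide":[0,-0.002,0],"turn":[0,0,0],"hand":0.2},
  {"slide":[0,-0.002,0],"turn":[0,0,0],"hand":0.2},
  {"slide":[0,-0.002,0],"turn":[0,0,0],"hand":0.2},
])

```text
t: 13.72
tcp_pos: [0.479, 0.0709, 0.1761]
tool_rot: [0.0, 1.0, 0.009, 0.001]
wrist_force: [-3.4, -1.6, 10.9]
grip_width: 0.0393
grasp_force: 18.0
```

carry_out([
  {"slide":[0,0,0],"turn":[0,0,0],"hand":0.2},
  {"slide":[0,0,0],"turn":[0,0,0],"hand":-0.43},
  {"slide":[0,0,0],"turn":[0,0,0],"hand":-0.43},
  {"slide":[0,0,0],"turn":[0,0,0],"hand":-0.43},
  {"slide":[0,0,0],"turn":[0,0,0],"hand":-0.43},
])

```text
t: 14.13
tcp_pos: [0.4789, 0.0709, 0.1741]
tool_rot: [0.0, 1.0, 0.008, 0.001]
wrist_force: [-0.2, -1.3, -0.4]
grip_width: 0.061
grasp_force: 0.0
```

```bash
cat >> h.py <<'E'
def rowprof(name):
    # top-view darkness profile along the clamp axis at pad/head top height, columns -> world y
    t=cv2.cvtColor(cv2.imread(f"pics/{name}_t.png"),cv2.COLOR_BGR2GRAY)
    out=[]
    for y in np.arange(.03,-.075,-.002):
        v=[]
        for x in (.462,.466,.492,.496):
            u=proj("top",[x,y,.057]); v.append(cv2.getRectSubPix(t,(1,1),tuple(map(float,u)))[0,0])
        out.append((round(y*1000),int(np.mean(v))))
    print(out)
E
python3 -c "
from h import *
rowprof('l3')
look('l4');rowprof('l4')
print(get_state()['grip_width'])"
```

```text
[(30, 26), (28, 29), (26, 33), (24, 34), (22, 35), (20, 34), (18, 33), (16, 33), (14, 28), (12, 23), (10, 21), (8, 21), (6, 21), (4, 21), (2, 20), (0, 19), (-2, 20), (-4, 25), (-6, 34), (-8, 40), (-10, 42), (-12, 41), (-14, 44), (-16, 48), (-18, 53), (-20, 52), (-22, 38), (-24, 21), (-26, 13), (-28, 22), (-30, 40), (-32, 53), (-34, 58), (-36, 60), (-38, 59), (-40, 58), (-42, 63), (-44, 78), (-46, 98), (-48, 109), (-50, 112), (-52, 112), (-54, 112), (-56, 112), (-58, 109), (-60, 97), (-62, 79), (-64, 59), (-66, 49), (-68, 48), (-70, 54), (-72, 66), (-74, 81)]
[(30, 21), (28, 25), (26, 29), (24, 32), (22, 36), (20, 38), (18, 37), (16, 36), (14, 34), (12, 33), (10, 33), (8, 34), (6, 32), (4, 27), (2, 23), (0, 21), (-2, 20), (-4, 22), (-6, 24), (-8, 26), (-10, 30), (-12, 32), (-14, 35), (-16, 40), (-18, 45), (-20, 53), (-22, 56), (-24, 57), (-26, 58), (-28, 56), (-30, 49), (-32, 33), (-34, 18), (-36, 15), (-38, 33), (-40, 58), (-42, 81), (-44, 98), (-46, 106), (-48, 109), (-50, 109), (-52, 109), (-54, 109), (-56, 110), (-58, 106), (-60, 95), (-62, 77), (-64, 58), (-66, 48), (-68, 47), (-70, 53), (-72, 65), (-74, 79)]
0.06643959800631434
```

carry_out([
  {"slide":[0,0,0],"turn":[0,0,0],"hand":-0.43},
  {"slide":[0,0,0],"turn":[0,0,0],"hand":-0.2},
  {"slide":[0,0,0],"turn":[0,0,0],"hand":0},
  {"slide":[0,0,0],"turn":[0,0,0],"hand":0.2},
  {"slide":[0,0,0],"turn":[0,0,0],"hand":0.2},
])

```text
t: 14.65
tcp_pos: [0.4778, 0.0709, 0.1742]
tool_rot: [0.0, 1.0, 0.009, -0.001]
wrist_force: [-4.8, -1.2, 7.3]
grip_width: 0.0466
grasp_force: 8.9
```

carry_out([
  {"slide":[0,0,0],"turn":[0,0,0],"hand":0.2},
  {"slide":[0,0,0],"turn":[0,0,0],"hand":0.2},
  {"slide":[0,0,0],"turn":[0,0,0],"hand":-0.45},
  {"slide":[0,0,0],"turn":[0,0,0],"hand":-0.45},
  {"slide":[0,0,0],"turn":[0,0,0],"hand":-0.45},
])

```text
t: 15.07
tcp_pos: [0.4779, 0.0708, 0.1736]
tool_rot: [0.0, 1.0, 0.009, -0.0]
wrist_force: [-2.4, -2.3, 0.8]
grip_width: 0.0542
grasp_force: 2.6
```

carry_out([
  {"slide":[0,0,0],"turn":[0,0,0],"hand":-0.45},
  {"slide":[0,0,0],"turn":[0,0,0],"hand":-0.45},
  {"slide":[0,0,0],"turn":[0,0,0],"hand":-0.45},
  {"slide":[0,0,0],"turn":[0,0,0],"hand":-0.45},
  {"slide":[0,0,0],"turn":[0,0,0],"hand":-0.45},
])

```text
t: 15.48
tcp_pos: [0.4784, 0.0712, 0.1738]
tool_rot: [-0.0, 1.0, 0.009, 0.0]
wrist_force: [0.0, 1.0, 0.5]
grip_width: 0.0687
grasp_force: 0.0
```

```bash
python3 -c "
from h import *
look('l5');rowprof('l5')
print(get_state()['grip_width'])"
```

```text
[(30, 21), (28, 24), (26, 28), (24, 31), (22, 30), (20, 31), (18, 32), (16, 33), (14, 33), (12, 34), (10, 34), (8, 33), (6, 34), (4, 34), (2, 34), (0, 34), (-2, 33), (-4, 33), (-6, 31), (-8, 30), (-10, 31), (-12, 31), (-14, 32), (-16, 30), (-18, 27), (-20, 25), (-22, 26), (-24, 32), (-26, 43), (-28, 53), (-30, 56), (-32, 57), (-34, 56), (-36, 59), (-38, 71), (-40, 87), (-42, 81), (-44, 58), (-46, 32), (-48, 23), (-50, 37), (-52, 66), (-54, 92), (-56, 106), (-58, 107), (-60, 96), (-62, 78), (-64, 58), (-66, 48), (-68, 46), (-70, 53), (-72, 64), (-74, 79)]
0.06890497677358115
```

carry_out([
  {"slide":[0,0,0],"turn":[0,0,0],"hand":-0.2},
  {"slide":[0,0,0],"turn":[0,0,0],"hand":-0.1},
  {"slide":[0,0,0],"turn":[0,0,0],"hand":0},
  {"slide":[0,0,0],"turn":[0,0,0],"hand":0.03},
  {"slide":[0,0,0],"turn":[0,0,0],"hand":0.03},
])

```text
t: 16.0
tcp_pos: [0.4784, 0.0709, 0.1748]
tool_rot: [0.0, 1.0, 0.009, -0.0]
wrist_force: [-2.6, -1.0, 6.7]
grip_width: 0.0471
grasp_force: 7.5
```

carry_out([
  {"slide":[0,0,0],"turn":[0,0,0],"hand":0.06},
  {"slide":[0,0,0],"turn":[0,0,0],"hand":0.09},
  {"slide":[0,0,0],"turn":[0,0,0],"hand":0.09},
  {"slide":[0,0,0],"turn":[0,0,0],"hand":0.09},
  {"slide":[0,0,0],"turn":[0,0,0],"hand":0.09},
])

```text
t: 16.42
tcp_pos: [0.4784, 0.0709, 0.175]
tool_rot: [0.0, 1.0, 0.009, -0.0]
wrist_force: [-4.2, -1.2, 7.8]
grip_width: 0.0433
grasp_force: 7.8
```

carry_out([
  {"slide":[0,0,0],"turn":[0,0,0],"hand":0.12},
  {"slide":[0,0,0],"turn":[0,0,0],"hand":0.15},
  {"slide":[0,0,0],"turn":[0,0,0],"hand":0.2},
  {"slide":[0,0,0],"turn":[0,0,0],"hand":0.2},
  {"slide":[0,0,0],"turn":[0,0,0],"hand":0.2},
])

```text
t: 16.83
tcp_pos: [0.4784, 0.0708, 0.1752]
tool_rot: [0.0, 1.0, 0.009, -0.0]
wrist_force: [-4.2, -1.6, 8.6]
grip_width: 0.0395
grasp_force: 18.0
```

```bash
python3 -c "
from h import *
look('l6');rowprof('l6')
s=get_state();print(s['grip_width'],s['grasp_force'])"
```

```text
[(30, 27), (28, 36), (26, 42), (24, 42), (22, 41), (20, 40), (18, 37), (16, 34), (14, 33), (12, 32), (10, 32), (8, 33), (6, 34), (4, 34), (2, 33), (0, 33), (-2, 33), (-4, 34), (-6, 36), (-8, 40), (-10, 44), (-12, 45), (-14, 45), (-16, 43), (-18, 38), (-20, 32), (-22, 27), (-24, 26), (-26, 26), (-28, 26), (-30, 26), (-32, 26), (-34, 28), (-36, 36), (-38, 53), (-40, 77), (-42, 96), (-44, 104), (-46, 105), (-48, 106), (-50, 103), (-52, 85), (-54, 58), (-56, 30), (-58, 22), (-60, 29), (-62, 42), (-64, 45), (-66, 45), (-68, 44), (-70, 47), (-72, 57), (-74, 72)]
0.03948112869997522 17.997796833515167
```

carry_out([
  {"slide":[0,0,0],"turn":[0,0,0],"hand":-0.45},
  {"slide":[0,0,0],"turn":[0,0,0],"hand":-0.45},
  {"slide":[0,0,0],"turn":[0,0,0],"hand":-0.45},
  {"slide":[0,0,0],"turn":[0,0,0],"hand":-0.45},
  {"slide":[0,0,0],"turn":[0,0,0],"hand":-0.45},
], squeeze=15)

```text
t: 17.35
tcp_pos: [0.4781, 0.0711, 0.1734]
tool_rot: [-0.0, 1.0, 0.008, -0.0]
wrist_force: [-0.2, -1.1, 0.6]
grip_width: 0.0661
grasp_force: 0.0
```

carry_out([
  {"slide":[0,0,0],"turn":[0,0,0],"hand":-0.45},
  {"slide":[0,0,0],"turn":[0,0,0],"hand":-0.3},
  {"slide":[0,0,0],"turn":[0,0,0],"hand":-0.2},
  {"slide":[0,0,0],"turn":[0,0,0],"hand":-0.12},
  {"slide":[0,0,0],"turn":[0,0,0],"hand":-0.12},
])

```text
t: 17.77
tcp_pos: [0.4782, 0.0709, 0.174]
tool_rot: [0.0, 1.0, 0.009, -0.0]
wrist_force: [-2.4, -1.6, 3.1]
grip_width: 0.0542
grasp_force: 9.6
```

carry_out([
  {"slide":[0,0,0],"turn":[0,0,0],"hand":-0.12},
  {"slide":[0,0,0],"turn":[0,0,0],"hand":-0.05},
  {"slide":[0,0,0],"turn":[0,0,0],"hand":-0.05},
  {"slide":[0,0,0],"turn":[0,0,0],"hand":-0.05},
  {"slide":[0,0,0],"turn":[0,0,0],"hand":-0.05},
])

```text
t: 18.18
tcp_pos: [0.4782, 0.0709, 0.1744]
tool_rot: [0.0, 1.0, 0.009, -0.0]
wrist_force: [-3.0, -1.1, 5.8]
grip_width: 0.0502
grasp_force: 11.4
```

```bash
python3 -c "
from h import *
look('l7');rowprof('l7')
s=get_state();print(s['grip_width'],s['grasp_force'])"
```

```text
[(30, 22), (28, 30), (26, 40), (24, 43), (22, 42), (20, 40), (18, 37), (16, 34), (14, 32), (12, 32), (10, 33), (8, 32), (6, 33), (4, 33), (2, 33), (0, 33), (-2, 32), (-4, 33), (-6, 34), (-8, 37), (-10, 41), (-12, 45), (-14, 44), (-16, 44), (-18, 46), (-20, 51), (-22, 49), (-24, 39), (-26, 30), (-28, 25), (-30, 26), (-32, 28), (-34, 33), (-36, 41), (-38, 46), (-40, 54), (-42, 68), (-44, 86), (-46, 98), (-48, 104), (-50, 103), (-52, 87), (-54, 60), (-56, 33), (-58, 23), (-60, 27), (-62, 37), (-64, 40), (-66, 42), (-68, 43), (-70, 47), (-72, 57), (-74, 72)]
0.0501381496817518 11.411345154047012
```

```bash
cat >> h.py <<'E'
def prof(name,z,xs,y0=.0,y1=-.075):
    t=cv2.GaussianBlur(cv2.imread(f"pics/{name}_t.png"),(0,0),.6).mean(2).astype(np.float32)
    ys=np.arange(y0,y1,-.0005)
    return ys,np.array([np.mean([cv2.getRectSubPix(t,(1,1),tuple(map(float,proj("top",[x,y,z]))))[0,0] for x in xs]) for y in ys])
E
python3 -c "
from h import *
t=[cv2.imread(f'pics/l{k}_t.png')[190:226,215:290] for k in(5,6,7)]
o=np.vstack([cv2.resize(a,None,fx=5,fy=5,interpolation=2) for a in t])
cv2.imwrite('pics/cmp.png',cv2.convertScaleAbs(o,alpha=2.2))"
```

```text
(no output)
```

View pics/cmp.png

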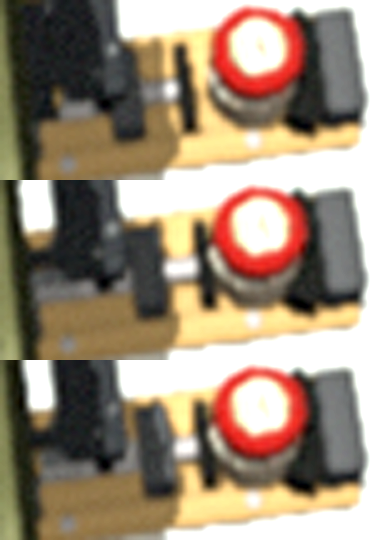

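The jar stays upright against the V. The pad (crop x≈205) has stopped on the jar since the middle frame, while the head has moved on by about 9 crop pixels, which I read as about 5 mm pushed in. The finger force agrees. About 3 mm more is needed, so roughly 4.6 mm less finger width.

carry_out([
  {"slide":[0,0,0],"turn":[0,0,0],"hand":-0.03},
  {"slide":[0,0,0],"turn":[0,0,0],"hand":-0.01},
  {"slide":[0,0,0],"turn":[0,0,0],"hand":0.01},
  {"slide":[0,0,0],"turn":[0,0,0],"hand":0.02},
  {"slide":[0,0,0],"turn":[0,0,0],"hand":0.02},
])

```text
t: 18.7
tcp_pos: [0.4782, 0.0709, 0.1746]
tool_rot: [0.0, 1.0, 0.009, -0.0]
wrist_force: [-4.7, -1.6, 7.5]
grip_width: 0.0468
grasp_force: 13.0
```

carry_out([
  {"slide":[0,0,0],"turn":[0,0,0],"hand":0.02},
  {"slide":[0,0,0],"turn":[0,0,0],"hand":0.02},
  {"slide":[0,0,0],"turn":[0,0,0],"hand":0.02},
  {"slide":[0,0,0],"turn":[0,0,0],"hand":0.02},
  {"slide":[0,0,0],"turn":[0,0,0],"hand":0.02},
])

```text
t: 19.12
tcp_pos: [0.4782, 0.0709, 0.1746]
tool_rot: [0.0, 1.0, 0.009, -0.0]
wrist_force: [-3.3, -1.2, 7.1]
grip_width: 0.0466
grasp_force: 13.0
```

```bash
python3 -c "
from h import *
look('l8');rowprof('l8')
s=get_state();print(s['grip_width'],s['grasp_force'],s['wrist_force'])
t=[cv2.imread(f'pics/l{k}_t.png')[190:226,215:290] for k in(6,7,8)]
o=np.vstack([cv2.resize(a,None,fx=5.4,fy=5.4,interpolation=2) for a in t])
s=cv2.resize(cv2.imread('pics/l8_s.png')[165:255,230:310],None,fx=4.9,fy=4.9,interpolation=2)
p=np.zeros((len(o),o.shape[1]+s.shape[1],3),np.uint8);p[:,:o.shape[1]]=o;p[:len(s),o.shape[1]:]=s
print(p.shape);cv2.imwrite('pics/cmp2.png',cv2.convertScaleAbs(p,alpha=2.2))
# head shift by template matching, subpixel via upsampling
up=lambda k:cv2.resize(cv2.imread(f'pics/l{k}_t.png',0),None,fx=8,fy=8,interpolation=2)
for a,b in((5,6),(6,7),(6,8),(7,8)):
  A,B=up(a),up(b)
  for nm,hh in(('head',.059),('pad',.057)):
    y={5:(-.016,-.048),6:(-.027,-.058),7:(-.032,-.058)}[a][nm=='pad']
    c=proj('top',[.466,y,hh])*8
    w=44 if nm=='head' else 24
    x0,y0=int(c[0]-w),int(c[1]-48);tp=A[y0:y0+96,x0:x0+2*w]
    R=cv2.matchTemplate(B[y0-8:y0+104,x0-20:x0+2*w+60],tp,cv2.TM_CCOEFF_NORMED);_,v,_,l=cv2.minMaxLoc(R)
    print(a,b,nm,round(v,2),'px',(l[0]-20)/8,'mm',(l[0]-20)/8*2.42)
"
```

```text
[(30, 27), (28, 37), (26, 42), (24, 43), (22, 42), (20, 40), (18, 37), (16, 34), (14, 33), (12, 33), (10, 34), (8, 33), (6, 32), (4, 32), (2, 33), (0, 33), (-2, 32), (-4, 33), (-6, 34), (-8, 36), (-10, 41), (-12, 44), (-14, 44), (-16, 44), (-18, 46), (-20, 53), (-22, 54), (-24, 49), (-26, 38), (-28, 28), (-30, 25), (-32, 26), (-34, 33), (-36, 43), (-38, 49), (-40, 50), (-42, 54), (-44, 70), (-46, 89), (-48, 101), (-50, 103), (-52, 87), (-54, 61), (-56, 33), (-58, 23), (-60, 27), (-62, 38), (-64, 41), (-66, 42), (-68, 43), (-70, 47), (-72, 56), (-74, 71)]
0.04642542428818977 13.018792122602463 [-4.47468543 -2.33425731  6.8097126 ]
(582, 797, 3)
5 6 head 0.67 px 4.625 mm 11.192499999999999
5 6 pad 0.89 px 3.75 mm 9.075
6 7 head 0.86 px 1.625 mm 3.9325
6 7 pad 0.99 px 0.125 mm 0.3025
6 8 head 0.8 px 2.375 mm 5.7475
6 8 pad 0.99 px 0.125 mm 0.3025
7 8 head 0.96 px 0.625 mm 1.5125
7 8 pad 1.0 px 0.0 mm 0.0
```

View pics/cmp2.png

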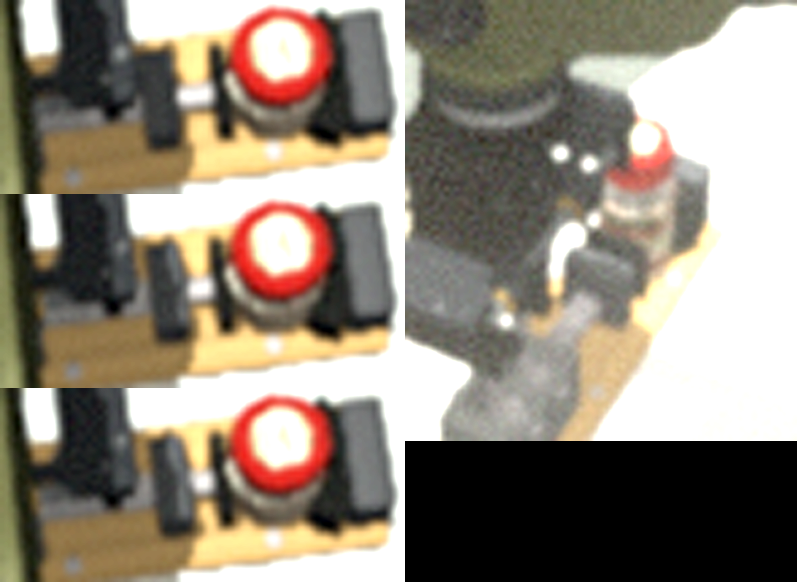

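```bash
cp pics/top0.png pics/l0_t.png; python3 -c "
from h import *
for k in (0,3,4,5,6,7,8):
  ys,p=prof(f'l{k}',.045,(.471,.473,.475,.477,.479),.03,-.075)
  # pad = dark run nearest the jar; rod = bright run before it; half level from the local peak
  best={0:-.026,3:-.026,4:-.036,5:-.048,6:-.058,7:-.058,8:-.058}[k]
  i=np.argmin(abs(ys-best)); i=i-8+np.argmin(p[i-8:i+9]); j=i-np.argmax(p[i-40:i][::-1])-1
  h1=(p[j]+p[i])/2
  b=j
  while p[b]>h1:b+=1
  q=max(0,j-40);m=q+np.argmin(p[q:j]);
  h2=(p[j]+p[m])/2;a=j
  while p[a]>h2:a-=1
  print(k,'peak',round(p[j]),'lows',round(p[m]),round(p[i]),'head front',round(ys[a]*1e3,1),'pad back',round(ys[b]*1e3,1),'rod mm',round((ys[a]-ys[b])*1e3,1))
"
```

```text
0 peak 80 lows 40 21 head front -6.0 pad back -22.5 rod mm 16.5
3 peak 59 lows 28 15 head front -3.5 pad back -22.5 rod mm 19.0Traceback (most recent call last):
  File "<string>", line 4, in <module>
    ys,p=prof(f'l{k}',.045,(.471,.473,.475,.477,.479),.03,-.075)
         ~~~~^^^^^^^^^^^^^^^^^^^^^^^^^^^^^^^^^^^^^^^^^^^^^^^^^^^
  File "h.py", line 34, in prof
    return ys,np.array([np.mean([cv2.getRectSubPix(t,(1,1),tuple(map(float,proj("top",[x,y,z]))))[0,0] for x in xs]) for y in ys])
                                                                           ~~~~^^^^^^^^^^^^^^^
  File "h.py", line 9, in proj
    c=camera_model(n);M=np.array(c["mtx"]);T=np.array(c["T"])
ValueError: time passes only in moves, steps and waits
```

```bash
sed -i 's/camera_model(n)/cam(n)/g; s/^from bench import \*/from bench import *\nfrom functools import lru_cache\ncam=lru_cache(None)(camera_model)/' h.py; python3 -c "
from h import *
for k,best in {0:-.026,3:-.026,4:-.036,5:-.048,6:-.058,7:-.058,8:-.058}.items():
  ys,p=prof(f'l{k}',.045,(.471,.473,.475,.477,.479),.03,-.075)
  i=np.argmin(abs(ys-best)); i=i-8+np.argmin(p[i-8:i+9]); j=i-np.argmax(p[i-40:i][::-1])-1
  h1=(p[j]+p[i])/2;b=j
  while p[b]>h1:b+=1
  q=max(0,j-40);m=q+np.argmin(p[q:j]);h2=(p[j]+p[m])/2;a=j
  while p[a]>h2:a-=1
  print(k,'peak',round(p[j]),'lows',round(p[m]),round(p[i]),'front',round(ys[a]*1e3,1),'back',round(ys[b]*1e3,1),'rod',round((ys[a]-ys[b])*1e3,1))
"
```

```text
0 peak 80 lows 40 21 front -6.0 back -22.5 rod 16.5
3 peak 59 lows 28 15 front -3.5 back -22.5 rod 19.0
4 peak 59 lows 10 15 front -14.5 back -32.0 rod 17.5
5 peak 86 lows 27 22 front -33.0 back -44.5 rod 11.5
6 peak 93 lows 27 23 front -37.5 back -54.5 rod 17.0
7 peak 92 lows 26 24 front -41.5 back -54.5 rod 13.0
8 peak 89 lows 26 23 front -43.5 back -55.0 rod 11.5
```

carry_out([
  {"slide":[0,0,0],"turn":[0,0,0],"hand":0.04},
  {"slide":[0,0,0],"turn":[0,0,0],"hand":0.06},
  {"slide":[0,0,0],"turn":[0,0,0],"hand":0.08},
  {"slide":[0,0,0],"turn":[0,0,0],"hand":0.08},
  {"slide":[0,0,0],"turn":[0,0,0],"hand":0.08},
])

```text
t: 19.63
tcp_pos: [0.4782, 0.0709, 0.1747]
tool_rot: [0.0, 1.0, 0.009, -0.0]
wrist_force: [-3.8, -2.0, 7.5]
grip_width: 0.044
grasp_force: 14.4
```

```bash
python3 -c "
from h import *
look('l9');s=get_state();print(s['grip_width'],s['grasp_force'],s['wrist_force'])
for k in (6,7,8,9):
  ys,p=prof(f'l{k}',.045,(.471,.473,.475,.477,.479),.03,-.075)
  i=np.argmin(abs(ys+.058)); i=i-8+np.argmin(p[i-8:i+9]); j=i-np.argmax(p[i-40:i][::-1])-1
  f=lambda lv,sl:np.interp(lv,*sl)
  m=j-40+np.argmin(p[j-40:j]);h1=(p[j]+p[i])/2;h2=(p[j]+p[m])/2
  h1=h2=57
  a=j
  while p[a]>h2:a-=1
  b=j
  while p[b]>h1:b+=1
  fa=ys[a]-.0005*(h2-p[a])/(p[a+1]-p[a]);fb=ys[b]+.0005*(h1-p[b])/(p[b-1]-p[b])
  print(k,'rod',round((fa-fb)*1e3,2))
"
```

```text
0.043468086717493644 14.433362782001495 [-4.15355628 -2.24940488  7.09109414]
6 rod 16.75
7 rod 13.06
8 rod 10.93
9 rod 10.45
```

carry_out([
  {"slide":[0,0,0],"turn":[0,0,0],"hand":0.08},
  {"slide":[0,0,0],"turn":[0,0,0],"hand":0.08},
  {"slide":[0,0,0],"turn":[0,0,0],"hand":0.08},
  {"slide":[0,0,0],"turn":[0,0,0],"hand":0.08},
  {"slide":[0,0,0],"turn":[0,0,0],"hand":0.08},
])

```text
t: 20.15
tcp_pos: [0.4782, 0.0709, 0.1747]
tool_rot: [0.0, 1.0, 0.009, -0.0]
wrist_force: [-4.5, -2.6, 7.1]
grip_width: 0.044
grasp_force: 14.4
```

```bash
python3 -c "
from h import *
for n in (10,11,12): look(f'l{n}')
s=get_state();print(s['grip_width'],s['grasp_force'])
for k in (6,7,8,9,10,11,12):
  o=[]
  for x in (.471,.474,.477):
   ys,p=prof(f'l{k}',.045,(x,),-.02,-.065)
   j=np.argmax(p*(ys<-.035)*(ys>-.056));L=57
   a=j
   while p[a]>L and a>0:a-=1
   b=j
   while p[b]>L:b+=1
   o.append(((ys[a]*1e3).round(1),(ys[b]*1e3).round(1)))
  print(k,*[tuple(map(float,q)) for q in o])
"
```

```text
0.043772207031269605 14.431581795215607
6 (-40.0, -52.0) (-37.5, -54.0) (-36.5, -55.5)
7 (-43.0, -52.0) (-41.0, -54.0) (-40.5, -55.5)
8 (-46.5, -52.0) (-44.0, -54.5) (-42.0, -55.5)
9 (-48.5, -51.5) (-44.5, -54.5) (-42.5, -55.5)
10 (-49.0, -51.5) (-44.0, -54.0) (-42.5, -55.5)
11 (-48.5, -51.5) (-44.0, -54.0) (-42.5, -55.5)
12 (-48.5, -52.0) (-44.5, -54.5) (-42.5, -55.5)
```

```bash
python3 -c "
from bench import *
print(hand_in())"
```

```text
the job is handed in; nothing more can be done
None
```

I handed the job in with the jar upright against the V and the levers still held squeezed; the pad is in roughly 6–8.5 mm of its 16 mm by image and finger-force estimates (not measured directly), against a target of 8 mm and a limit of about 10.7 mm.

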